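# Measure the bowl stand with the spring rule and lock it

## Robot

A 6-joint arm with a two-finger parallel gripper is mounted at the origin on the work surface. World frame = base frame: x ahead of the robot, y to its left, z up, the work surface at z = 0. Lengths are in mm, angles in degrees, forces in N, time in s.
With the tool pointing down it reaches from about 350 to 850 mm from the base axis. Payload 8.1 kg.
Tool frame: the origin (TCP) lies between the finger pads; the fingertips stand 22 mm ahead of it and the grasp point (between the pads) lies 3 mm ahead of it; z points along the fingers, y is the line along which they close (so a half turn about z gives the same grasp; the last joint's range is limited). The gripper opens to 85 mm and grips with 20 to 120 N. Pads are 22 mm wide; open, the fingers measure 114 mm over their backs; the gripper's body (76 mm by 85 mm) begins 54 mm behind the grasp point. The pads swing forward as they close: fully open they stand 13 mm farther back than shut.
Start: joints at [-75.825, 7.471, 85.268, -0, 87.261, -4.893], TCP at [196.035, -567.077, 253.292] pointing down, gripper open.
Joint ranges: [-169.43, 169.43], [-51.17, 129.36], [1.28, 143.12], [-76.62, 256.62], [0, 156.53], [-152.29, 152.29]. Speed limits (degrees/s): [136.94, 136.94, 159.86, 180, 180, 180].

## Interface

Orientations are given as [roll, pitch, yaw] about the fixed x, y, z axes, in that order (R = Rz(yaw) Ry(pitch) Rx(roll)).
In Python, from bench import r, vision gives the robot as it stands.
- The arm moves only by the tool step_arm, never from a script. Its argument "targets" is a list that holds one entry, the list of rows, each a list of 6 numbers: the shift along the world's x, y, z in mm, then the turn, a rotation vector about the world's x, y, z in rad. In form: [[[x, y, z, rx, ry, rz], ...]]. A call has 1 to 12 rows; each row is the pose to reach, as a shift and turn from the pose commanded when the call began; what a row does not reach only later rows make up. A row lasts 1/12 s, in which the tool goes at most 41.7 mm and 7.16 degrees, less where a joint would pass 70% of its speed; a pose out of reach is approached as far as the arm can. A call with a gripper value outside its range is refused whole. "fingers" is the gripper's target within -1 to 1 (shut at 1, half-way at 0, fully open at -1), set as the call begins (left out, the last holds). The fingers move at their own pace and stop on an object; "newtons" is the grip in N (left out, the last holds). Time passes only in rows, so rows that repeat a pose let the fingers close. It gives the time, the measured TCP pose, the force, the opening and the grip force at its end, in the units of the state.
- r.sense(): the state, without advancing time (a new reading comes with each control period).
- vision.snapshot(name): name is "scene" or "top" or "wrist"; returns a dict with "img" (420x560x3 uint8, blue, green, red), "mtx" (3x3 intrinsics, pixels), "D" ([k1, k2, p1, p2, k3] as OpenCV has them; the pictures are not rectified), "eye" and "attitude" of the camera in the world. Camera axes: x right, y up, looking along -z (the intrinsics and any distortion apply to the point x, -y, -z); pixel columns grow to the right and rows downward; lengths in mm; the calibration is good to about 2 mm. A picture is of the moment at which its call begins. There is no depth.
- r.hand_in(): hands the job in; it is judged then, once.
The state is a dict: "time": time; "joint_pos": joint angles; "qd": joint speeds; "joint_efforts": joint torques, N m; "tool_pos": TCP position; "tcp_rot": TCP orientation; "ft_force": force on the tool from outside, world axes, zero at the start; "wrist_torque": the same for the moment, N m; "finger_gap": finger opening in mm; "grip_force": force on a finger pad.
Only numpy, scipy, OpenCV 4.12 (cv2) and the standard library are available. Lean on these libraries where they do the work, as an engineer would, in place of code of your own. Each camera call takes 0.05 s, during which the arm holds its last target. There are 200 camera calls.

## Task

Measure the setting of the extending bowl stand with the spring rule: hook the rule's end on the near wall of the long slot in the metal crossbar, draw the case back against its spring until its heel drops over the stand's near edge, then push the thumb lock on top of the case fully down. Let go and leave the rule lying flat on the stand, drawn snug between the near edge and the slot, and locked. Leave the other things on the counter where they are.

Things in the scene. Friction and masses are not known exactly. Their poses are not given: they have to be found in the camera images.
- stand: Fixed low stand of light wood, 306 long (x) x 170 wide (y) x 24 mm high. Origin: middle of its near edge, at counter level; x runs along the stand away from the robot, z up. Wooden deck from x = 0 to 85 mm, 16 mm wide side rails, an end bar (x 290 to 306 mm); between the rails a metal crossbar, clamped (holds 60 N), its top also 24 mm high, open gaps before and behind it.
- near_edge (a point): Middle of the stand's near upper edge; axes as the stand. The crossbar's slot is 24 mm wide in x, 64 mm long in y (centred on y = 0), open to the counter. Its near wall stands from x = 145 to 181 mm, different each time and not tracked: find it by touch or camera. The crossbar is solid for 30 mm before the slot and 34 mm behind it; the gaps outside it are not the slot.
- rest: Fixed wooden block, 80 x 28 x 20 mm on a 4 mm thick, 100 mm wide foot, on which the rule lies at the start; origin at the centre of its underside, long side along x.
- rule_center (a point): Centre of the spring rule's case (loose, about 0.3 kg): steel, 100 long (x, to where the blade comes out) x 34 wide (y) x 50 mm high (z), underside 25 mm below this point. At the rear a heel reaches 6 mm below the underside, full width, x = -50 to -44 mm. Grip it across y. At the start it lies on the rest block, heel and hook straddling it.
- heel (a point): On the rule's case: bottom of the front (inner) face of the heel, 44 mm behind and 31 mm below the case's centre. When the rule lies on the stand this face is against the near edge, with 6 mm of heel below the stand's top.
- hook_tip (a point): Bottom of the inner face of the hook at the blade's end. The hook is 4 mm thick (from this face on in x), 22 mm wide and reaches 16 mm below the underside of the case; with the blade fully in, its inner face is 53 mm ahead of the case's centre. It moves out with the blade.
- blade: The flat steel blade (22 mm wide, 3 mm thick, level with the case's underside) with its hook, polished; origin at the centre of the case's underside when fully in, and it moves out along x by up to 97 mm. A spring pulls it in with 4 N at 0, 6 N fully out, and slides a case lying free on the stand forward until heel and hook are snug. 48 to 84 mm are drawn on this job.
- thumb_lock (a joint): Travel of the thumb lock, a black pad 26 (x) x 20 (y) mm in the middle of the case's top, in m: about 0.001 when up (pad top 33.5 mm above the case's centre, 8.5 mm above the case), 0.005 fully down. It resists up to 10 to 15 N, then snaps down, stays down and clamps the blade: press straight down with up to 20 N, then check.
- bowl: Cream enamel bowl, 130 mm wide, 55 mm high; bystander, origin at the centre of its underside.
- canister: Closed stainless canister, 100 mm wide, 150 mm high; bystander.
- jar: Glass jar with a steel cap, 70 mm wide, 110 mm high; bystander.
- brush: Grooming brush, lying; bystander.
- comb: Flat metal comb, 50 x 90 x 10 mm, lying beyond the rest; bystander.
- chew_ring: Chew ring, 90 mm wide, 18 mm high, lying beyond the rest; bystander.
There are look-alikes about, which are no part of the job. Of the things like the part that bears rule_center, leave any that is green or yellow; of the rest the smaller one is meant.

How it is judged (in metres and radians):
On the way, in this order (a step that is already met when the one before it is completed fails the run):
1. the hook is caught in the crossbar's slot and the blade is drawn out at least 35 mm against the spring, lock still up (x of hook_tip in the frame of stand between 0.138 and 0.19 m and y of hook_tip in the frame of stand between -0.03 and 0.03 m and z of hook_tip in the frame of stand below 0.02 m and contact force between blade and stand above 0.8 N and value of joint thumb_lock below 0.002 m and distance between rule_center and hook_tip above 0.097 m), for 0.1 s.
2. the heel is down over the stand's near edge and snug against it, the rule lying flat, hook taut in the slot, lock still up (x of hook_tip in the frame of stand between 0.138 and 0.19 m and y of hook_tip in the frame of stand between -0.03 and 0.03 m and z of hook_tip in the frame of stand below 0.02 m and contact force between blade and stand above 0.8 N and value of joint thumb_lock below 0.002 m and x of heel in the frame of stand between -0.004 and 0.003 m and y of heel in the frame of stand between -0.06 and 0.06 m and z of heel in the frame of stand between 0.012 and 0.022 m and angle between rule_center's own z axis and vertical below 0.08 rad), for 0.2 s.
At the end, for the whole second after the job is handed in: The thumb lock is over 3.5 mm down; the rule lies flat on the stand at rest and let go, its heel below the deck top and within 4 mm outside to 3 mm inside the near edge, its hook down in the crossbar's slot, the blade drawn over 43 mm; the bystanders were not moved over 30 mm (x of hook_tip in the frame of stand between 0.138 and 0.19 m and y of hook_tip in the frame of stand between -0.03 and 0.03 m and z of hook_tip in the frame of stand below 0.02 m and x of heel in the frame of stand between -0.004 and 0.003 m and y of heel in the frame of stand between -0.06 and 0.06 m and z of heel in the frame of stand between 0.012 and 0.022 m and angle between rule_center's own z axis and vertical below 0.08 rad and value of joint thumb_lock above 0.0035 m and distance between rule_center and hook_tip above 0.104 m and linear speed of blade below 0.01 m/s); the robot touches nothing.
It fails at once if a bystander was moved more than 30 mm (distance of any of bowl, canister, jar, brush, comb, chew_ring from where it was at the start of the episode above 0.03 m).
It also fails if it takes over 51 s, if anything falls off the work surface, if the arm or the gripper's body presses on something with over 40 N, if the wrist force passes 120 N, or if a joint passes its speed limit or range.

## Working session

There is one attempt and no reset: what is moved stays moved. The work goes in short steps, Python scripts to look and compute and a tool call to move; the robot and the scene stay as the last step left them, time stands still between calls to the robot, and variables do not carry over. Pictures are saved under pics/ and viewed, at most 11 in all, crops included, and the job is handed in when it is done.

Besides the shell and the picture viewer there is one more tool, called after "Request:" by a JSON object that holds its "op" and its "data", one argument or row to a line. step_arm: Moves the arm, as the interface text tells. Its arguments: {"type":"object","properties":{"targets":{"type":"array"},"fingers":{"type":"number"},"newtons":{"type":"number"}},"required":["targets"]}

```bash
ls; mkdir -p pics; python3 - <<'E'
from bench import r, vision
import cv2,numpy as np,pickle
s=r.sense(); print(s)
for n in("scene","top"):
    d=vision.snapshot(n); cv2.imwrite(f"pics/{n}0.png",d["img"]); pickle.dump(d,open(f"{n}0.pkl","wb")); print(n,d["mtx"],d["D"],d["eye"],d["attitude"])
E
```

```text
pics
{'time': 0.0, 'joint_pos': array([-7.58246931e+01,  7.51545636e+00,  8.53302755e+01, -7.39236352e-04,
        8.72618972e+01, -4.89394175e+00]), 'qd': array([-0.05082491, -0.03855691, -0.09770003, -0.01946383,  0.02920892,
       -0.0766532 ]), 'joint_efforts': array([-9.72233756e-04, -5.69396746e+01, -5.00553417e+01, -4.74310127e-04,
        1.50825520e-02,  6.54132168e-05]), 'tool_pos': array([ 195.9071282 , -566.5671028 ,  252.23122199]), 'tcp_rot': array([-1.79892700e+02, -8.44636989e-03,  1.90692768e+01]), 'ft_force': array([-0.6888386 ,  0.14904452,  0.7412898 ]), 'wrist_torque': array([ 0.03825433,  0.01858455, -0.02967102]), 'grip_force': 0.0, 'finger_gap': 85.66874732191076}
scene [[432.8351573    0.         276.46849326]
 [  0.         432.8351573  208.15414244]
 [  0.           0.           1.        ]] [-0.03606013  0.          0.          0.          0.        ] [1391.75341587   -9.01783827  759.61174738] [53.02397278  0.67055801 88.81987842]
top [[462.59061584   0.         276.19852412]
 [  0.         462.59061584 214.26487607]
 [  0.           0.           1.        ]] [-0.06996022  0.          0.          0.          0.        ] [ 219.14839977   -4.58092364 1581.8665074 ] [  8.79362875   0.88080193 -90.15841896]
```

View pics/scene0.png

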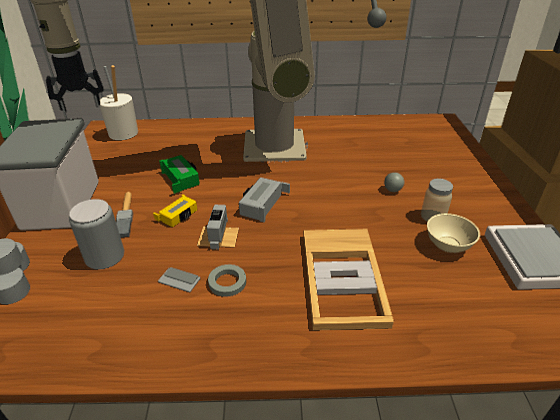

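View pics/top0.png

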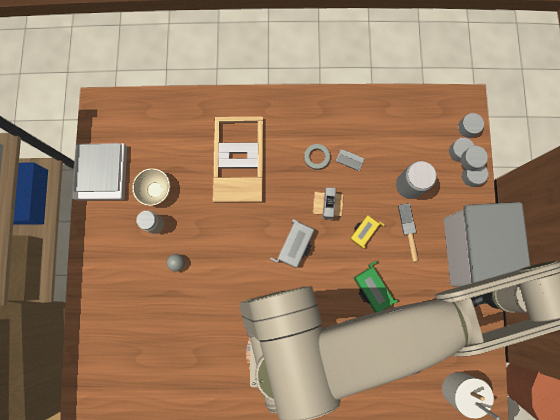

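Candidates for the rule:
- small grey, on the rest: scene (216,225), top (330,202)
- larger grey: scene (262,198), top (297,244)
- yellow: scene (178,211)
- green: scene (180,172)

I choose the smaller grey one on the rest. The stand is at scene (345,280), top (238,160).

```bash
cat > h.py <<'E'
import cv2,numpy as np,pickle
from scipy.spatial.transform import Rotation as Ro
def Rm(d): return Ro.from_euler('xyz',d["attitude"],degrees=True).as_matrix()
def cast(d,uv,z):
    uv=np.array(uv,float).reshape(-1,1,2)
    n=cv2.undistortPoints(uv,d["mtx"],d["D"]).reshape(-1,2)
    v=np.c_[n[:,0],-n[:,1],-np.ones(len(n))]@Rm(d).T
    e=np.array(d["eye"]); t=(z-e[2])/v[:,2]
    return e+v*t[:,None]
def proj(d,P):
    c=(np.array(P,float).reshape(-1,3)-d["eye"])@Rm(d)*[1,-1,-1]
    return cv2.projectPoints(c,np.zeros(3),np.zeros(3),d["mtx"],d["D"])[0].reshape(-1,2)
E
python3 - <<'E'
from h import *
t=pickle.load(open("top0.pkl","rb"));s=pickle.load(open("scene0.pkl","rb"))
print("stand corners top",cast(t,[(213,203),(264,202),(263,117),(215,118)],24).round())
print("stand scene",cast(s,[(304,230),(369,230),(391,321),(314,327)],24).round())
def m(d,box):
    x0,y0,x1,y1=box; h=cv2.cvtColor(d["img"],cv2.COLOR_BGR2HSV)[y0:y1,x0:x1]
    k=((h[...,1]<60)&(h[...,2]>30)).astype(np.uint8)
    n,l,st,c=cv2.connectedComponentsWithStats(k); i=1+np.argmax(st[1:,4])
    ys,xs=np.nonzero(l==i); p=np.c_[xs+x0,ys+y0].astype(np.float32)
    return cv2.minAreaRect(p)
R=m(t,(310,180,350,225)); print(R, cast(t,cv2.boxPoints(R),74).round())
a=cv2.resize(t["img"][90:270,200:360],None,fx=3,fy=3,interpolation=cv2.INTER_CUBIC)
b=cv2.resize(s["img"][185:265,180:260],(320,320),interpolation=cv2.INTER_CUBIC)
o=np.zeros((540,800,3),np.uint8);o[:540,:480]=a;o[:320,480:]=b;cv2.imwrite("pics/crop1.png",o)
E
```

```text
stand corners top [[500. 236.  24.]
 [503.  60.  24.]
 [808.  64.  24.]
 [807. 235.  24.]]
stand scene [[513.  73.  24.]
 [519. 245.  24.]
 [817. 235.  24.]
 [827.  72.  24.]]
((328.92413330078125, 202.9103546142578), (10.795912742614746, 31.72337532043457), 4.763641834259033) [[ 438. -134.   74.]
 [ 545. -144.   74.]
 [ 541. -180.   74.]
 [ 435. -169.   74.]]
```

View pics/crop1.png

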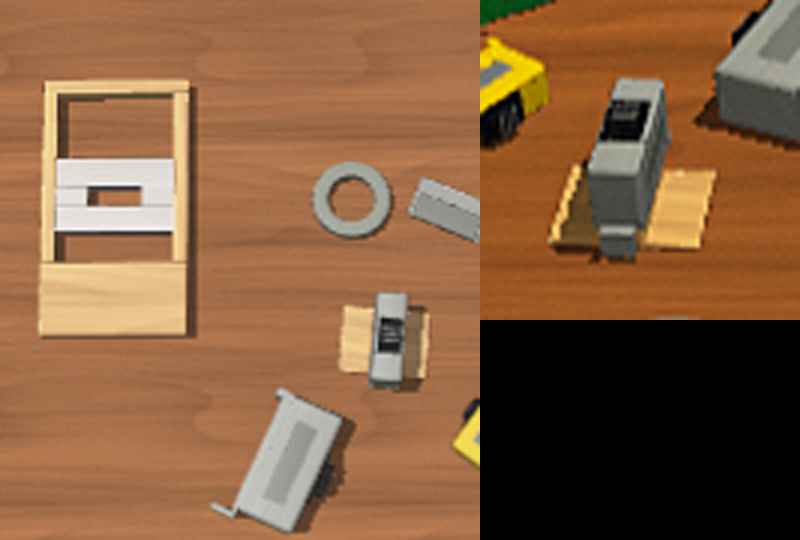

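The crop shows the small grey rule with its black thumb pad lying on the rest. Its hook points to +x and its axis is about -5°. The large grey one has no black top pad. Next I move above the rule for a wrist view.

Request:
{"op": "step_arm", "data": {
  "targets": [
    [[25,35,0,0,0,-0.04],[50,70,0,0,0,-0.08],[75,105,0,0,0,-0.12],[100,140,0,0,0,-0.16],[125,175,0,0,0,-0.2],[150,210,0,0,0,-0.24],[175,245,0,0,0,-0.28],[200,280,0,0,0,-0.32],[225,315,0,0,0,-0.36],[250,350,0,0,0,-0.4],[275,385,0,0,0,-0.42],[290,410,0,0,0,-0.42]]
  ],
  "fingers": -1,
  "newtons": 60
}}

```text
time: 1.1
tool_pos: [485.5, -157.0, 253.0]
tcp_rot: [-180.0, 0.0, -5.1]
ft_force: [0.1, 0.3, 0.7]
finger_gap: 85.3
grip_force: 0.0
```

Request:
{"op": "step_arm", "data": {
  "targets": [
    [[0,0,0,0,0,0],[0,0,0,0,0,0],[0,0,0,0,0,0]]
  ]
}}

```text
time: 1.35
tool_pos: [484.6, -158.8, 252.8]
tcp_rot: [180.0, 0.1, -4.9]
ft_force: [0.2, -0.4, -0.3]
finger_gap: 85.2
grip_force: 0.0
```

```bash
python3 - <<'E'
from bench import r, vision
import cv2,pickle
print(r.sense())
d=vision.snapshot("wrist"); cv2.imwrite("pics/w1.png",d["img"]); pickle.dump(d,open("w1.pkl","wb"));print(d["eye"],d["attitude"],d["mtx"][0])
E
```

```text
{'time': 1.35, 'joint_pos': array([-2.38863471e+01, -6.52460394e+00,  9.93888255e+01, -2.76306623e-02,
        8.71888023e+01,  7.10388982e+01]), 'qd': array([-2.15461238, -0.33025922,  0.26629661, -0.120047  ,  0.00701141,
       -0.03870054]), 'joint_efforts': array([ 1.62588447e+00, -4.40317333e+01, -5.02265489e+01,  1.85229052e-01,
       -7.10957218e-03,  7.78677897e-02]), 'tool_pos': array([ 484.58155495, -158.78340459,  252.83353701]), 'tcp_rot': array([ 1.79991130e+02,  5.91137503e-02, -4.92388199e+00]), 'ft_force': array([ 0.18318561, -0.36166849, -0.32097035]), 'wrist_torque': array([-0.04739539,  0.0188675 ,  0.04098366]), 'grip_force': 0.0, 'finger_gap': 85.20170441270018}
[ 557.77422517 -166.67545867  372.3714701 ] [-1.70021706e+01 -1.06946439e-03 -9.48752417e+01] [332.22982704   0.         275.493002  ]
```

View pics/w1.png

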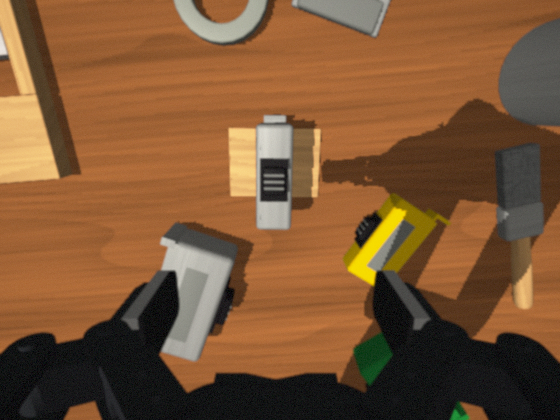

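The wrist view shows the rule's case top spanning about (257,124) to (291,229), the pad at (274,180) and the hook at (275,118). The yellow look-alike's nearest point is (347,262) and the big grey one's is (237,250).

```bash
python3 - <<'E'
from h import *
d=pickle.load(open("w1.pkl","rb"))
c=cast(d,[(257,124),(292.5,124),(291,229.5),(257,229.5)],74);print(c.round(1),c.mean(0))
print("pad",cast(d,[(260,158),(289,158),(289,201),(260,201)],82).round(1), cast(d,[(274.5,179.5)],82))
print("foot",cast(d,[(229,128),(320,128),(318,196),(230,196)],4).round(1))
v=c[1]-c[2];w=c[0]-c[3];print(np.degrees(np.arctan2(v[1],v[0])),np.degrees(np.arctan2(w[1],w[0])),np.linalg.norm(v),np.linalg.norm(c[0]-c[1]))
print("bystand",cast(d,[(237,250),(165,240)],60),cast(d,[(347,262),(360,240)],50))
E
```

```text
[[ 548.3 -149.8   74. ]
 [ 545.7 -180.5   74. ]
 [ 448.8 -172.2   74. ]
 [ 451.5 -139.9   74. ]] [ 498.57796333 -160.59370798   74.        ]
pad [[ 519.9 -149.9   82. ]
 [ 517.8 -175.1   82. ]
 [ 479.2 -172.2   82. ]
 [ 481.4 -146.1   82. ]] [[ 499.93421117 -160.86356434   82.        ]]
foot [[ 544.5 -115.4    4. ]
 [ 536.2 -212.9    4. ]
 [ 461.1 -207.2    4. ]
 [ 469.7 -107.     4. ]]
-4.854795816368903 -5.81394663484461 97.2615844041517 30.806157052156188
bystand [[ 426.22590883 -116.13214573   60.        ]
 [ 443.26458425  -45.18964296   60.        ]] [[ 398.38263451 -229.32454692   50.        ]
 [ 422.34930407 -243.35603085   50.        ]]
```

Request:
{"op": "step_arm", "data": {
  "targets": [
    [[7,-2,-30,0,0,0],[13,-4,-65,0,0,0],[13,-4,-100,0,0,0],[13,-4,-130,0,0,0],[13,-4,-155,0,0,0],[13,-4,-175,0,0,0],[13,-4,-190,0,0,0],[13,-4,-199,0,0,0],[13,-4,-199,0,0,0],[13,-4,-199,0,0,0]]
  ]
}}

```text
time: 2.23
tool_pos: [497.4, -163.9, 54.4]
tcp_rot: [-180.0, 0.0, -5.1]
ft_force: [0.2, 0.1, 0.2]
finger_gap: 85.3
grip_force: 0.0
```

Request:
{"op": "step_arm", "data": {
  "targets": [
    [[0,0,0,0,0,0],[0,0,0,0,0,0],[0,0,0,0,0,0],[0,0,0,0,0,0],[0,0,0,0,0,0],[0,0,0,0,0,0],[0,0,0,0,0,0],[0,0,0,0,0,0]]
  ],
  "fingers": 1,
  "newtons": 80
}}

```text
time: 2.9
tool_pos: [498.7, -163.2, 55.4]
tcp_rot: [180.0, -0.1, -5.0]
ft_force: [-1.5, 0.2, 6.2]
finger_gap: 33.2
grip_force: 80.6
```

Request:
{"op": "step_arm", "data": {
  "targets": [
    [[0,0,10,0,0,0],[0,0,30,0,0,0],[0,0,60,0,0,0],[10,20,85,0,0,0.01],[20,50,105,0,0,0.03],[30,85,115,0,0,0.05],[40,120,120,0,0,0.07],[50,155,120,0,0,0.09],[60,190,120,0,0,0.09],[70,220,120,0,0,0.09],[78,238,120,0,0,0.09],[80,241,120,0,0,0.09]]
  ]
}}

```text
time: 3.9
tool_pos: [577.8, 81.7, 174.1]
tcp_rot: [-179.9, 0.0, 0.4]
ft_force: [-0.1, 0.0, -3.3]
finger_gap: 33.6
grip_force: 80.5
```

Request:
{"op": "step_arm", "data": {
  "targets": [
    [[0,0,0,0,0,0],[0,0,0,0,0,0],[0,0,0,0,0,0]]
  ]
}}

```text
time: 4.15
tool_pos: [577.3, 76.9, 174.0]
tcp_rot: [180.0, 0.1, 0.1]
ft_force: [-0.4, 0.2, -3.6]
finger_gap: 33.2
grip_force: 80.5
```

```bash
python3 - <<'E'
from bench import r, vision
import cv2,pickle
s=r.sense();print(s["tool_pos"],s["tcp_rot"],s["ft_force"],s["wrist_torque"],s["finger_gap"])
d=vision.snapshot("wrist"); cv2.imwrite("pics/w2.png",d["img"]); pickle.dump(d,open("w2.pkl","wb"));print(d["eye"],d["attitude"])
d=vision.snapshot("scene"); cv2.imwrite("pics/s2.png",d["img"]); pickle.dump(d,open("s2.pkl","wb"))
d=vision.snapshot("top");pickle.dump(d,open("t2.pkl","wb"))
E
```

```text
[577.2687516   76.87898999 174.00751352] [1.79969917e+02 5.99132779e-02 1.08930394e-01] [-0.40218677  0.16806577 -3.59069658] [ 0.04745125 -0.02297125 -0.03193906] 33.18633032391267
[650.73538513  75.54230127 293.54812875] [-1.70002497e+01 -2.00123375e-02 -8.98468869e+01]
```

View pics/w2.png

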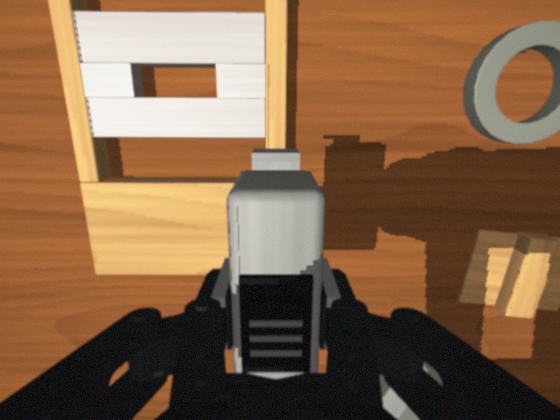

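The view shows the near edge at row ~274 (cols 97–200) and the deck's rear edge at row ~182. The slot spans cols 132–217, with its near wall at row ~97 and far wall at row ~65. The held rule is at (276,190), hook at (276,158).

```bash
cat > m.py <<'E'
from h import *
d=pickle.load(open("w2.pkl","rb")); g=d["img"].astype(float)
def edge(cols,r0,r1,ch=1):
    o=[]
    for c in cols:
        p=cv2.GaussianBlur(g[:,c-1:c+2].mean(1),(1,3),0)[:,ch] if 0 else g[:,c-1:c+2,ch].mean(1)
        q=np.abs(np.gradient(p))[r0:r1]; i=q.argmax(); w=q[max(0,i-2):i+3]
        o.append((c,r0+max(0,i-2)+(w*np.arange(len(w))).sum()/w.sum()))
    return np.array(o)
for n,cs,a,b in(("near edge",range(105,195,10),262,288),("deck rear",range(110,200,10),172,192),("slot near",range(150,215,8),88,106),("slot far",range(150,215,8),56,75),("bar near",range(110,250,15),128,145),("bar far",range(90,250,20),5,20)):
    e=edge(cs,a,b); P=cast(d,e+[0.0,0.0],24); f=np.polyfit(P[:,1],P[:,0],1)
    print(n,np.median(e[:,1]).round(1),"x@mid",(np.median(P[:,0])).round(1),"slope deg",np.degrees(np.arctan(f[0])).round(2),"y",P[[0,-1],1].round(1))
print("outer left edge",cast(d,[(97,274),(81,184)],24).round(1),"slot y",cast(d,[(132,85),(217.5,85)],24).round(1),"inner rails",cast(d,[(89.5,137),(266,137)],24).round(1))
E
python3 m.py
python3 - <<'E'
import cv2
a=cv2.imread("pics/w2.png")[40:300,80:340];cv2.imwrite("pics/c2.png",cv2.resize(a,(580,580),interpolation=cv2.INTER_CUBIC))
E
```

```text
near edge 274.1 x@mid 510.3 slope deg 0.1 y [227.9 156.4]
deck rear 182.3 x@mid 594.1 slope deg -0.08 y [211.5 145.8]
slot near 97.2 x@mid 660.5 slope deg 0.05 y [171.5 122.6]
slot far 63.0 x@mid 684.5 slope deg -0.07 y [168.8 121.3]
bar near 136.8 x@mid 630.8 slope deg 0.05 y [206.3  99.6]
bar far 11.6 x@mid 718.0 slope deg -0.01 y [207.6 108.1]
outer left edge [[510.3 235.   24. ]
 [592.5 235.5  24. ]] slot y [[669.  184.1  24. ]
 [669.3 119.5  24. ]] inner rails [[630.4 222.4  24. ]
 [631.   82.9  24. ]]
```

View pics/s2.png

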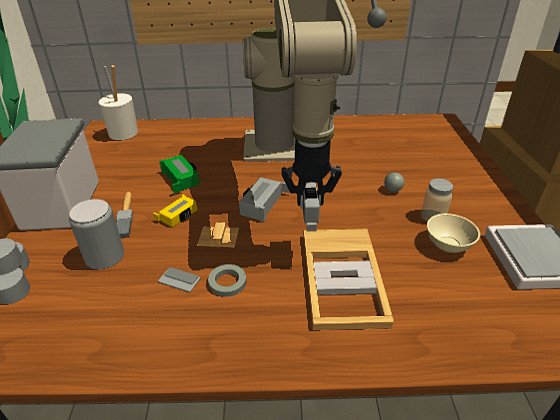

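The scene view shows the rule held level in the gripper with the hook towards +x, near (311,222), clear of the stand. The stand measures consistently: bar 87 mm and slot 24 mm, with the near edge at x≈510 and the slot wall at x≈661. I'll locate the hook relative to the tool.

```bash
python3 - <<'E'
from h import *
d=pickle.load(open("w2.pkl","rb"))
print("hook far top",cast(d,[(252,150),(299,150)],147).round(1),"hook bottom plane?",cast(d,[(252,150),(299,150)],128).round(1))
print("case front top",cast(d,[(230,195),(323,195)],194).round(1),"case front bottom",cast(d,[(242,171),(311,171)],144).round(1))
print("pad",cast(d,[(240,276),(320,276)],203).round(1))
E
```

```text
hook far top [[634.4  85.7 147. ]
 [634.5  65.2 147. ]] hook bottom plane? [[632.3  87.  128. ]
 [632.4  63.9 128. ]]
case front top [[625.9  89.5 194. ]
 [626.   60.8 194. ]] case front bottom [[624.7  90.6 144. ]
 [624.8  59.3 144. ]]
pad [[603.   86.1 203. ]
 [603.   61.9 203. ]]
```

View pics/c2.png

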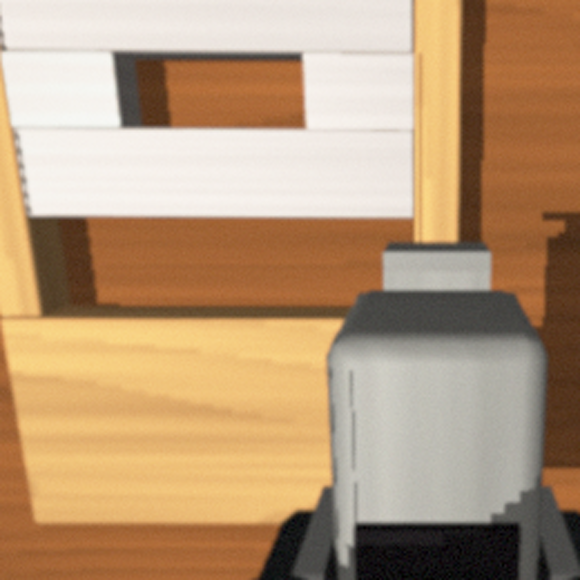

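Request:
{"op": "step_arm", "data": {
  "targets": [
    [[10,20,0,0,0,0],[20,40,0,0,0,0],[30,60,-10,0,0,0],[37,72,-30,0,0,0],[37,76,-50,0,0,0],[37,76,-67,0,0,0],[37,76,-80,0,0,0],[37,76,-85,0,0,0],[37,76,-85,0,0,0],[37,76,-85,0,0,0],[37,76,-85,0,0,0],[37,76,-85,0,0,0]]
  ]
}}

```text
time: 5.3
tool_pos: [616.0, 153.9, 91.1]
tcp_rot: [-180.0, -0.2, 0.1]
ft_force: [0.2, 0.3, -4.0]
finger_gap: 33.3
grip_force: 80.6
```

```bash
python3 - <<'E'
from bench import r, vision
import cv2,pickle,numpy as np
s=r.sense();print(s["tool_pos"],s["tcp_rot"],s["ft_force"])
d=vision.snapshot("wrist"); pickle.dump(d,open("w3.pkl","wb"));print(d["eye"])
e=vision.snapshot("scene"); pickle.dump(e,open("s3.pkl","wb"))
o=np.zeros((560,800,3),np.uint8)
o[:420,:400]=d["img"][:,80:480]; c=cv2.resize(e["img"][170:310,280:380],(400,560),interpolation=cv2.INTER_CUBIC);o[:,400:]=c
cv2.imwrite("pics/w3.png",o)
E
```

```text
[615.97731294 153.94265719  91.1095856 ] [-1.79975618e+02 -1.59030689e-01  1.39580024e-01] [ 0.22515937  0.33817907 -4.03827019]
[688.96639677 152.5339031  210.90778454]
```

View pics/w3.png

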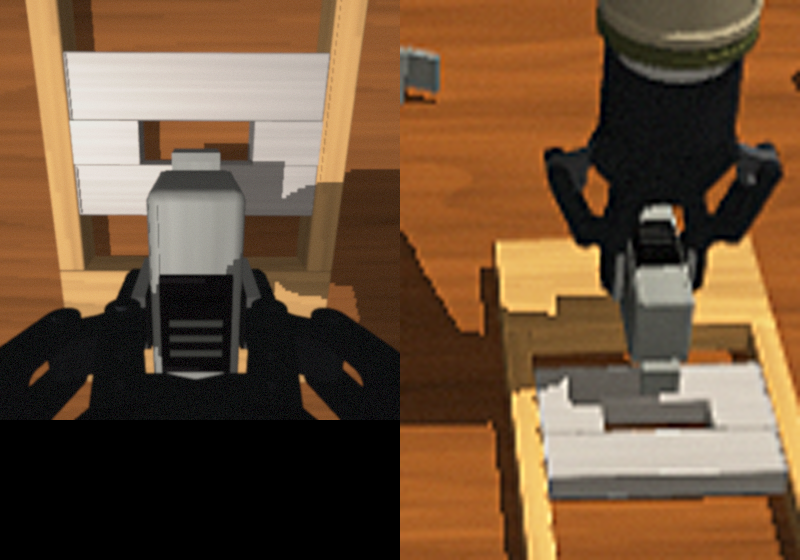

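The hook is centred on the slot in y: hook cols 172–220 in the wrist crop against the slot's 139–252. In the scene crop the hook bottom at (660,390) is still above the bar. I'll check the hook's height.

```bash
python3 - <<'E'
from h import *
d=pickle.load(open("s3.pkl","rb"));w=pickle.load(open("w3.pkl","rb"))
p=[(280+(660-400)/4,170+390/4.)]
for z in(30,36,42,48): print(z,cast(d,p,z).round(1))
for z in(50,55,60,65): print("hook front top wrist",z,cast(w,[(252,150.5),(300,150.5)],z).round(1))
print("slot near",cast(w,[(240,162),(325,162)],24).round(1),"far",cast(w,[(240,121),(325,121)],24).round(1))
E
```

```text
30 [[662.1 159.8  30. ]]
36 [[668.1 158.4  36. ]]
42 [[674.1 157.   42. ]]
48 [[680.1 155.6  48. ]]
hook front top wrist 50 [[671.4 163.8  50. ]
 [671.5 140.8  50. ]]
hook front top wrist 55 [[672.  163.5  55. ]
 [672.  141.2  55. ]]
hook front top wrist 60 [[672.5 163.1  60. ]
 [672.6 141.6  60. ]]
hook front top wrist 65 [[673.1 162.8  65. ]
 [673.1 141.9  65. ]]
slot near [[662.2 172.5  24. ]
 [662.3 124.8  24. ]] far [[684.4 171.9  24. ]
 [684.5 125.8  24. ]]
```

Request:
{"op": "step_arm", "data": {
  "targets": [
    [[0,0,-6,0,0,0],[0,0,-12,0,0,0],[0,0,-17,0,0,0],[0,0,-20,0,0,0],[0,0,-22,0,0,0],[0,0,-23,0,0,0],[0,0,-23,0,0,0],[0,0,-23,0,0,0]]
  ]
}}

```text
time: 6.07
tool_pos: [614.9, 154.0, 66.4]
tcp_rot: [-180.0, -0.0, 0.2]
ft_force: [-0.0, -0.8, -4.1]
finger_gap: 32.9
grip_force: 80.6
```

Request:
{"op": "step_arm", "data": {
  "targets": [
    [[0,0,-1,0,0,0],[0,0,-2,0,0,0],[0,0,-2,0,0,0]]
  ]
}}

```text
time: 6.32
tool_pos: [615.4, 154.1, 65.3]
tcp_rot: [-180.0, -0.1, 0.2]
ft_force: [-0.7, -0.2, 1.6]
finger_gap: 33.6
grip_force: 81.4
```

Request:
{"op": "step_arm", "data": {
  "targets": [
    [[0,0,-1,0,0,0],[0,0,-1,0,0,0]]
  ]
}}

```text
time: 6.48
tool_pos: [615.5, 154.1, 65.0]
tcp_rot: [-180.0, -0.1, 0.2]
ft_force: [-3.6, -0.5, 8.6]
finger_gap: 32.9
grip_force: 82.3
```

Heel contact on the deck came at about the expected height, so the hook tip is about 10 mm deep in the slot. I lift 3 mm and draw back.

Request:
{"op": "step_arm", "data": {
  "targets": [
    [[0,0,3,0,0,0],[-3,0,3,0,0,0],[-8,0,3,0,0,0],[-14,0,3,0,0,0],[-21,0,3,0,0,0],[-28,0,3,0,0,0],[-35,0,3,0,0,0],[-42,0,3,0,0,0],[-48,0,3,0,0,0],[-52,0,3,0,0,0],[-52,0,3,0,0,0],[-52,0,3,0,0,0]]
  ]
}}

```text
time: 7.48
tool_pos: [562.8, 154.0, 66.5]
tcp_rot: [180.0, -0.0, 0.2]
ft_force: [5.4, 0.2, -5.3]
finger_gap: 33.3
grip_force: 80.5
```

```bash
python3 - <<'E'
from bench import r, vision
import cv2,pickle,numpy as np
s=r.sense();print(s["tool_pos"],s["tcp_rot"],s["ft_force"])
d=vision.snapshot("wrist"); pickle.dump(d,open("w4.pkl","wb"));print(d["eye"])
e=vision.snapshot("scene"); pickle.dump(e,open("s4.pkl","wb"))
o=np.zeros((560,800,3),np.uint8)
o[:420,:400]=d["img"][:,80:480]; c=cv2.resize(e["img"][170:310,280:380],(400,560),interpolation=cv2.INTER_CUBIC);o[:,400:]=c
cv2.imwrite("pics/w4.png",o)
E
```

```text
[562.83088011 153.97918021  66.47082218] [ 1.79997513e+02 -2.64308103e-02  1.60553341e-01] [ 5.43302537  0.1733679  -5.34519074]
[636.10608033 152.65510154 186.11964218]
```

View pics/w4.png

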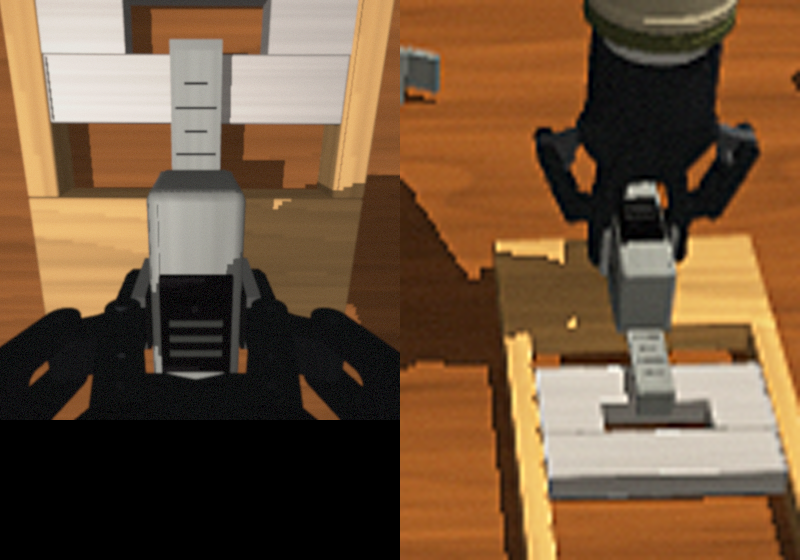

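The hook is caught in the slot and the blade is drawn, with a spring force of 5.4 N. I draw the heel past the edge and then lower it.

Request:
{"op": "step_arm", "data": {
  "targets": [
    [[-4,0,0,0,0,0],[-8,0,0,0,0,0],[-12,0,0,0,0,0],[-14,0,0,0,0,0],[-14,0,0,0,0,0],[-14,0,-2,0,0,0],[-14,0,-4,0,0,0],[-14,0,-5,0,0,0],[-14,0,-6,0,0,0],[-14,0,-6,0,0,0]]
  ]
}}

```text
time: 8.42
tool_pos: [549.6, 154.2, 60.6]
tcp_rot: [-180.0, -0.1, 0.2]
ft_force: [4.7, -0.3, -2.3]
finger_gap: 33.0
grip_force: 80.6
```

Request:
{"op": "step_arm", "data": {
  "targets": [
    [[0,0,-0.5,0,0,0],[0,0,-1,0,0,0],[0,0,-1,0,0,0]]
  ]
}}

```text
time: 8.67
tool_pos: [549.7, 154.2, 59.7]
tcp_rot: [-180.0, -0.1, 0.2]
ft_force: [5.5, 0.5, -3.5]
finger_gap: 33.6
grip_force: 80.6
```

Request:
{"op": "step_arm", "data": {
  "targets": [
    [[0,0,-0.5,0,0,0],[0,0,-0.5,0,0,0]]
  ]
}}

```text
time: 8.83
tool_pos: [549.9, 154.2, 59.5]
tcp_rot: [-180.0, -0.1, 0.2]
ft_force: [6.3, 0.0, -0.1]
finger_gap: 33.3
grip_force: 81.0
```

Request:
{"op": "step_arm", "data": {
  "targets": [
    [[1,0,0,0,0,0],[2,0,0,0,0,0],[3,0,0,0,0,0],[3,0,0,0,0,0]]
  ]
}}

```text
time: 9.17
tool_pos: [552.6, 154.2, 59.4]
tcp_rot: [-180.0, -0.1, 0.2]
ft_force: [4.7, 1.1, 3.0]
finger_gap: 33.2
grip_force: 81.2
```

Request:
{"op": "step_arm", "data": {
  "targets": [
    [[1,0,0,0,0,0],[1,0,0,0,0,0],[1,0,0,0,0,0]]
  ]
}}

```text
time: 9.42
tool_pos: [553.4, 154.2, 59.5]
tcp_rot: [-180.0, -0.1, 0.2]
ft_force: [3.5, 0.3, 5.9]
finger_gap: 33.1
grip_force: 81.5
```

Request:
{"op": "step_arm", "data": {
  "targets": [
    [[1,0,0,0,0,0],[1,0,0,0,0,0],[1,0,0,0,0,0]]
  ]
}}

```text
time: 9.67
tool_pos: [554.3, 154.2, 59.4]
tcp_rot: [-180.0, -0.0, 0.2]
ft_force: [2.9, 0.6, 5.1]
finger_gap: 33.3
grip_force: 81.5
```

Nearly at the edge. I release so the spring draws it snug.

Request:
{"op": "step_arm", "data": {
  "targets": [
    [[0,0,0,0,0,0],[0,0,0,0,0,0],[0,0,0,0,0,0],[0,0,0,0,0,0],[0,0,0,0,0,0],[0,0,0,0,0,0],[0,0,0,0,0,0]]
  ],
  "fingers": -1
}}

```text
time: 10.25
tool_pos: [553.6, 154.0, 58.6]
tcp_rot: [180.0, 0.0, 0.2]
ft_force: [0.5, -0.1, 0.1]
finger_gap: 85.3
grip_force: 0.0
```

Request:
{"op": "step_arm", "data": {
  "targets": [
    [[0,0,15,0,0,0],[0,0,35,0,0,0],[0,0,60,0,0,0],[0,0,85,0,0,0],[0,0,100,0,0,0],[0,0,100,0,0,0],[0,0,100,0,0,0],[0,0,100,0,0,0]]
  ]
}}

```text
time: 10.92
tool_pos: [553.2, 153.9, 157.6]
tcp_rot: [180.0, 0.1, 0.2]
ft_force: [-0.7, -0.5, 0.1]
finger_gap: 85.4
grip_force: 0.0
```

```bash
python3 - <<'E'
from bench import r, vision
import cv2,pickle,numpy as np
s=r.sense();print(s["tool_pos"],s["tcp_rot"],s["ft_force"])
d=vision.snapshot("wrist"); pickle.dump(d,open("w5.pkl","wb"));print(d["eye"])
e=vision.snapshot("scene"); pickle.dump(e,open("s5.pkl","wb"))
o=np.zeros((560,800,3),np.uint8)
o[:420,:400]=d["img"][:,80:480]; c=cv2.resize(e["img"][170:310,280:380],(400,560),interpolation=cv2.INTER_CUBIC);o[:,400:]=c
cv2.imwrite("pics/w5.png",o)
E
```

```text
[553.1755569  153.88694874 157.57512166] [1.79985670e+02 8.70125326e-02 1.58219305e-01] [-0.67490075 -0.5123422   0.11809934]
[626.70338127 152.60073189 277.10125815]
```

View pics/w5.png

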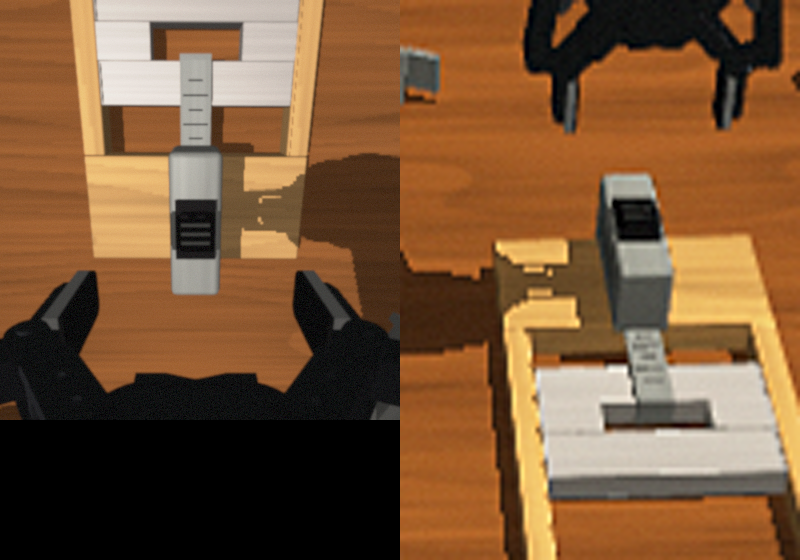

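The rule lies on the stand with its hook in the slot, case at (195,220) and pad at about (196,229) in the wrist crop. I'll compute its pose and the pad's location.

```bash
python3 - <<'E'
from h import *
d=pickle.load(open("w5.pkl","rb"))
c=cast(d,[(250,151),(301,151),(298,293.5),(252,293.5)],74);print(c.round(1),c.mean(0).round(1))
p=cast(d,[(256,200),(296,200),(295,259),(257,259)],82);print(p.round(1),p.mean(0).round(1))
print("near edge",cast(d,[(180,258),(370,258)],24).round(1),"slot near",cast(d,[(240,60),(315,60)],24).round(1))
E
```

```text
[[603.4 167.9  74. ]
 [603.5 137.1  74. ]
 [506.1 136.6  74. ]
 [506.  168.4  74. ]] [554.8 152.5  74. ]
[[574.9 164.2  82. ]
 [575.  139.9  82. ]
 [535.9 139.7  82. ]
 [535.8 164.1  82. ]] [555.4 152.   82. ]
near edge [[509.4 231.5  24. ]
 [510.   73.7  24. ]] slot near [[660.4 177.4  24. ]
 [660.5 125.2  24. ]]
```

Case centre x≈555, so the heel face is at about 511 against the edge at 510: snug. Now I shut the fingers and press the pad.

Request:
{"op": "step_arm", "data": {
  "targets": [
    [[0,-1,0,0,0,0],[0,-1,0,0,0,0],[0,-1,0,0,0,0],[0,-1,0,0,0,0],[0,-1,0,0,0,0],[0,-1,0,0,0,0],[0,-1,-10,0,0,0],[0,-1,-25,0,0,0],[0,-1,-38,0,0,0],[0,-1,-46,0,0,0],[0,-1,-49,0,0,0],[0,-1,-49,0,0,0]]
  ],
  "fingers": 1,
  "newtons": 40
}}

```text
time: 12.02
tool_pos: [552.9, 152.9, 108.2]
tcp_rot: [180.0, 0.1, 0.2]
ft_force: [-0.2, -0.1, -0.9]
finger_gap: 0.0
grip_force: 0.0
```

Request:
{"op": "step_arm", "data": {
  "targets": [
    [[0,0,-1,0,0,0],[0,0,-2,0,0,0],[0,0,-3,0,0,0],[0,0,-3,0,0,0]]
  ]
}}

```text
time: 12.35
tool_pos: [554.1, 153.1, 107.2]
tcp_rot: [-180.0, -0.0, 0.2]
ft_force: [1.3, -0.0, 0.5]
finger_gap: 0.4
grip_force: 0.0
```

Request:
{"op": "step_arm", "data": {
  "targets": [
    [[0,0,-1,0,0,0],[0,0,-1,0,0,0]]
  ]
}}

```text
time: 12.52
tool_pos: [553.9, 153.1, 105.9]
tcp_rot: [-180.0, -0.0, 0.2]
ft_force: [-0.6, 0.8, 0.6]
finger_gap: 0.0
grip_force: 0.0
```

Request:
{"op": "step_arm", "data": {
  "targets": [
    [[0,0,-1,0,0,0],[0,0,-1,0,0,0]]
  ]
}}

```text
time: 12.68
tool_pos: [553.8, 153.0, 104.7]
tcp_rot: [180.0, -0.0, 0.2]
ft_force: [0.6, -0.0, -0.5]
finger_gap: 0.1
grip_force: 0.0
```

Request:
{"op": "step_arm", "data": {
  "targets": [
    [[0,0,-1,0,0,0],[0,0,-1,0,0,0]]
  ]
}}

```text
time: 12.85
tool_pos: [553.9, 153.0, 104.2]
tcp_rot: [180.0, -0.0, 0.2]
ft_force: [-1.6, -0.7, 3.4]
finger_gap: 0.1
grip_force: 1.9
```

Request:
{"op": "step_arm", "data": {
  "targets": [
    [[0,0,-1,0,0,0],[0,0,-1,0,0,0]]
  ]
}}

```text
time: 13.02
tool_pos: [554.1, 152.9, 103.6]
tcp_rot: [180.0, -0.0, 0.2]
ft_force: [-2.4, -2.0, 6.3]
finger_gap: 0.2
grip_force: 3.1
```

Request:
{"op": "step_arm", "data": {
  "targets": [
    [[0,0,-1,0,0,0],[0,0,-1,0,0,0]]
  ]
}}

```text
time: 13.18
tool_pos: [554.0, 152.9, 102.2]
tcp_rot: [180.0, -0.0, 0.2]
ft_force: [0.3, -0.1, -0.5]
finger_gap: -0.1
grip_force: 0.0
```

Request:
{"op": "step_arm", "data": {
  "targets": [
    [[0,0,-1,0,0,0],[0,0,-1,0,0,0]]
  ]
}}

```text
time: 13.35
tool_pos: [553.9, 153.1, 100.7]
tcp_rot: [-180.0, -0.0, 0.2]
ft_force: [0.7, 0.4, 0.9]
finger_gap: 0.0
grip_force: 0.4
```

Request:
{"op": "step_arm", "data": {
  "targets": [
    [[0,0,-1,0,0,0],[0,0,-1,0,0,0]]
  ]
}}

```text
time: 13.52
tool_pos: [554.0, 153.1, 100.6]
tcp_rot: [-180.0, -0.0, 0.2]
ft_force: [-3.3, -1.1, 8.2]
finger_gap: 0.1
grip_force: 4.3
```

It snapped down: the force dropped to zero, then hit a hard stop about 4 mm lower. I press once more to be sure, then retreat.

Request:
{"op": "step_arm", "data": {
  "targets": [
    [[0,0,-1,0,0,0],[0,0,-1,0,0,0]]
  ]
}}

```text
time: 13.68
tool_pos: [554.1, 153.2, 100.5]
tcp_rot: [-180.0, -0.0, 0.2]
ft_force: [-7.1, -1.2, 16.0]
finger_gap: -0.2
grip_force: 8.0
```

Request:
{"op": "step_arm", "data": {
  "targets": [
    [[0,0,-0.5,0,0,0],[0,0,-0.5,0,0,0]]
  ]
}}

```text
time: 13.85
tool_pos: [554.2, 153.2, 100.5]
tcp_rot: [-180.0, -0.0, 0.2]
ft_force: [-10.2, -2.5, 18.4]
finger_gap: -0.3
grip_force: 9.7
```

Request:
{"op": "step_arm", "data": {
  "targets": [
    [[0,0,5,0,0,0],[0,0,20,0,0,0],[0,0,40,0,0,0],[0,0,60,0,0,0],[0,0,62,0,0,0],[0,0,62,0,0,0],[0,0,62,0,0,0],[0,0,62,0,0,0]]
  ]
}}

```text
time: 14.52
tool_pos: [552.9, 152.9, 158.6]
tcp_rot: [180.0, 0.1, 0.2]
ft_force: [-0.6, 0.4, -0.4]
finger_gap: -0.1
grip_force: 0.0
```

```bash
python3 - <<'E'
from bench import r, vision
import cv2,pickle,numpy as np
s=r.sense();print(s["tool_pos"],s["ft_force"],s["time"])
d=vision.snapshot("wrist"); pickle.dump(d,open("w6.pkl","wb"))
e=vision.snapshot("scene"); pickle.dump(e,open("s6.pkl","wb"))
o=np.zeros((560,800,3),np.uint8)
o[:420,:400]=d["img"][:,80:480]; c=cv2.resize(e["img"][170:310,280:380],(400,560),interpolation=cv2.INTER_CUBIC);o[:,400:]=c
cv2.imwrite("pics/w6.png",o)
E
```

```text
[552.87041445 152.86284575 158.56238112] [-0.57601001  0.36149721 -0.44229432] 14.5167
```

View pics/w6.png

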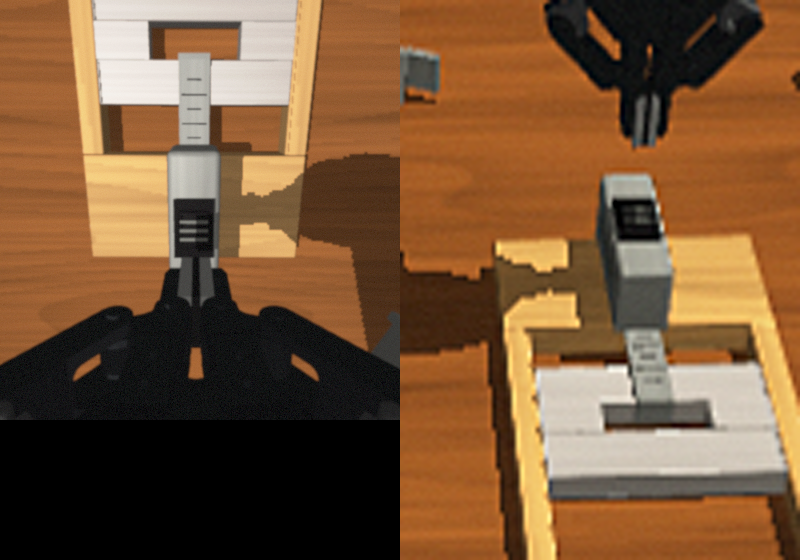

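The rule lies flat and unmoved, hook in the slot at (195,55) and the case front still at row ~149. The pad is down and the gripper is clear, so I hand in.

```bash
python3 -c "
from bench import r
print(r.hand_in())"
```

```text
the job is handed in; nothing more can be done
None
```

I handed the job in at about 14.5 s: the rule lies flat on the stand, hooked in the slot, heel snug at the near edge and locked (felt it snap down); no result came back from the judge.

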